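# Blue marker from the stand into the mug

### The arm

A 6-joint arm with a two-finger parallel gripper is mounted at the origin on a cart in front of the work surface, level with it; the furniture and walls round the work are solid. World frame = base frame: x ahead of the robot, y to its left, z up, the work surface at z = 0. Lengths are in m, angles in rad, forces in N, time in s.
With the tool pointing down it reaches from about 0.35 to 0.775 m from the base axis. Payload 7.3 kg.
Tool frame: the origin (TCP) lies at the very end of the fingers, on their centre line; the grasp point (between the pads) lies 19 mm behind it (ctrl.hold_point_z is the distance from the TCP to the grasp point, in m); z points along the fingers, y is the line along which they close (so a half turn about z gives the same grasp; the last joint's range is limited). The gripper opens to 92 mm and grips with 3 to 60 N. Pads are 19 mm wide; open, the fingers measure 130 mm over their backs; the gripper's body (75 mm by 190 mm) begins 47 mm behind the grasp point.
Start: joints at [-1.249, 0.342, 1.524, -0, 1.275, -0.146], TCP at [0.237, -0.469, 0.227] pointing down, gripper open.
Joint ranges: [-2.53, 2.53], [-0.77, 2.02], [0.04, 2.7], [-1, 4.14], [0.28, 2.66], [-3.11, 3.11]. Speed limits (rad/s): [2.57, 2.57, 3.14, 3.14, 3.14, 3.14].

### API

Orientations are given as a unit quaternion [x, y, z, w].
In Python, from workcell import ctrl, imaging, job_done, models gives the robot as it stands.
- The arm moves only by the tool jog_arm, never from a script. Its argument "increments" is one flat list of numbers, 5 for each row, row after row: the shift along the world's x, y, z in mm, then the turn about the world's z in degrees, then the closure, from 0 (fully open) to 1 (shut). In form: [tx, ty, tz, turn, grip, tx, ty, tz, turn, grip, ...]. A call has 1 to 5 rows; each row shifts and turns the commanded pose from where the row before left it; what a row does not reach is not made up. A row lasts 1/12 s, in which the tool goes at most 41.7 mm and 7.16 degrees, less where a joint would pass 70% of its speed; a pose out of reach is approached as far as the arm can. A call is refused whole if a number of a shift passes 41.7 or a number of a turn 7.16, either way. A call with a gripper value outside its range is refused whole. The fingers move at their own pace and stop on an object; "newtons" is the grip in N (left out, the last holds). Time passes only in rows, so rows that do not move let the fingers close. It gives the time, the measured TCP pose, the force, the opening and the grip force at its end, in the units of the state.
- ctrl.observe(): the state, without advancing time (a new reading comes with each control period).
- imaging.snapshot(name): name is "scene" or "side" or "wrist"; returns the picture (420x560x3 uint8, red, green, blue); there is no depth.
- imaging.camera_params(name): a dict with "mtx" (3x3 intrinsics, pixels), "camera_from_world" (4x4, takes a point from world to camera coordinates). Camera axes: x right, y up, looking along -z (the intrinsics and any distortion apply to the point x, -y, -z); pixel columns grow to the right and rows downward; lengths in m; the calibration is good to about 2 mm. A picture is of the moment at which its call begins: read the wrist's pose just before it. camera_params takes no time and is no camera call; for the wrist camera it gives the pose at the moment of the call.
- job_done(): hands the job in; it is judged then, once.
Trained networks look in the newest picture that a camera, given by its name, has taken for a name from the list of things; names that differ only in an ending like _2 or _b are one class to them, and where a whole thing is asked for, a point or a joint stands for the part that bears it (a point fixed in the world has none). Each returns a list of dicts, best first, with "confidence" (0 to 1); they miss things now and then, are a little off and sometimes report something else, mostly with a low value. They report only what shows in the picture. A call takes as long as a camera call.
- models.search_frame(camera, query): "box" ([left, top, width, height] in pixels, round what is visible of it).
- models.trace(camera, query): "region" (420x560 bool, what is visible of it) and "box" ([left, top, width, height] in pixels, round what is visible of it).
- models.spot_point(camera, query): "position" ([column, row] in pixels: a listed point, or the origin of a listed thing).
The state is a dict: "time": time; "joint_positions": joint angles; "qd": joint speeds; "joint_torque": joint torques, N m; "tool_pos": TCP position; "eef_rot": TCP orientation; "contact_force": force on the tool from outside, world axes, zero at the start; "ft_torque": the same for the moment, N m; "grip_width": opening from 0.0 (shut) to 1.0 (fully open); "grip_force": force on a finger pad.
Only numpy, scipy, OpenCV 4.12 (cv2) and the standard library are available. Lean on these libraries where they do the work, as an engineer would, in place of code of your own. Each camera call takes 0.05 s, during which the arm holds its last target. There are 200 camera calls.

### The job

Pull the blue-capped marker up out of the wooden marker stand and lower it, foot first, into the orange mug, letting go only once its foot is well down inside, so that it stays standing in the mug. Leave the other two markers in their wells and the mug upright where it stands.

Things in the scene. Friction and masses are not known exactly. Their poses are not given: they have to be found in the camera images.
- marker_blue_mid (a point): Centre (half-way up) of the blue marker: rigid, round, 145 mm long, 25 g; white barrel 17 mm thick with a blue band, blue cap 18 mm thick over the upper 57 mm (fixed on). z runs from foot to cap; foot and top are 72.5 mm either way. It stands loosely in one of three wells of a light wooden stand; 95 mm show above it. Which colour is in which well varies.
- marker_red_mid (a point): Centre of the red marker, the same in all but colour, in another well; it stays there. The stand is 50 x 168 x 62 mm high and fixed to the desk; place and heading vary. Its wells are in a row 60 mm apart along its long side, 50 mm deep (floor 12 mm above the desk) and 21 mm wide, so a marker may lean some 5 degrees.
- marker_green_mid (a point): Centre of the green marker, the same in all but colour, in another well of the stand; it stays there. The line through the centres of the three markers is the direction of the stand's long side.
- mug_floor (a point): Centre of the inner floor of the orange mug, 7 mm above the desk, on the bowl's axis (z up). Open, hollow, 80 mm across outside, about 55 mm clear inside; rim 94 mm above this point (101 mm above the desk). The handle sticks out along this frame's -y, to 73 mm from the axis. Loose, about 0.35 kg.

How it is judged:
On the way, in this order (a step that is already met when the one before it is completed fails the run):
1. the blue marker has been pulled clear of the stand (height (world z) of marker_blue_mid above 0.145 m), for 0.1 s.
2. the blue marker is lowered, not dropped, into the mug: for 0.1 s its foot is 5 to 62 mm above the mug's floor, its centre within 35 mm of the mug's axis, its lean under 20 degrees (z of marker_blue_mid in the frame of mug_floor between 0.078 and 0.135 m and horizontal distance between marker_blue_mid and mug_floor below 0.035 m and angle between marker_blue_mid's own z axis and vertical below 0.35 rad), for 0.1 s.
At the end, for the whole second after the job is handed in: Blue marker cap up in the mug: centre within 35 mm of the mug's axis, 40 to 80 mm above its inner floor, leaning under 45 degrees. Mug upright within 5 degrees and moved under 40 mm; red and green markers moved under 25 mm (z of marker_blue_mid in the frame of mug_floor between 0.04 and 0.08 m and horizontal distance between marker_blue_mid and mug_floor below 0.035 m and angle between marker_blue_mid's own z axis and vertical below 0.8 rad and angle between mug_floor's own z axis and vertical below 0.1 rad and distance of mug_floor from where it was at the start of the episode below 0.04 m and distance of each of marker_red_mid, marker_green_mid from where it was at the start of the episode below 0.025 m); the robot touches nothing.
It fails at once if the red or the green marker is pulled or knocked out of place (25 mm or more) (distance of any of marker_red_mid, marker_green_mid from where it was at the start of the episode above 0.025 m).
It fails at once if the mug is tipped by more than 20 degrees or pushed more than 40 mm (angle between mug_floor's own z axis and vertical above 0.35 rad or distance of mug_floor from where it was at the start of the episode above 0.04 m).
It also fails if it takes over 48 s, if anything falls off the work surface, if the arm or the gripper's body presses on something with over 40 N, if the wrist force passes 120 N, or if a joint passes its speed limit or range.

## Working session

There is one attempt and no reset: what is moved stays moved. The work goes in short steps, Python scripts to look and compute and a tool call to move; the robot and the scene stay as the last step left them, time stands still between calls to the robot, and variables do not carry over. Pictures are saved under pics/ and viewed, at most 10 in all, crops included, and the job is handed in when it is done.

Besides the shell and the picture viewer there is one more tool, called after "Call:" as a command line: name --argument value ..., lists and objects as JSON in quotes. jog_arm: Moves the arm, as the interface text tells. Its arguments: {"type":"object","properties":{"increments":{"type":"array"},"newtons":{"type":"number"}},"required":["increments"]}

```bash
mkdir -p pics; cat > h.py <<'E'
import numpy as np, cv2
from workcell import ctrl, imaging, models
N=["marker_blue_mid","marker_red_mid","marker_green_mid","mug_floor"]
def P(cam):
    p=imaging.camera_params(cam); T=np.array(p["camera_from_world"]); return np.diag([1,-1,-1])@T[:3,:3], np.diag([1,-1,-1])@T[:3,3], np.array(p["mtx"])
def proj(cam,X):
    R,t,K=P(cam); q=K@(R@np.array(X)+t); return q[:2]/q[2]
def ray(cam,px):
    R,t,K=P(cam); d=R.T@np.linalg.inv(K)@np.array([*px,1.]); return -R.T@t, d/np.linalg.norm(d)
def tri(obs):
    A=np.zeros((3,3));b=np.zeros(3)
    for c,px in obs:
        o,d=ray(c,px);M=np.eye(3)-np.outer(d,d);A+=M;b+=M@o
    return np.linalg.solve(A,b)
def onz(cam,px,z):
    o,d=ray(cam,px); return o+d*(z-o[2])/d[2]
E
python3 - <<'E'
from h import *
ims=[];pts={}
for c in ["scene","side"]:
    im=imaging.snapshot(c); ims.append(im)
    for n in N:
        r=models.spot_point(c,n)
        print(c,n,[(np.round(a["position"],1),round(a["confidence"],2)) for a in r[:2]])
        if r: pts[c,n]=r[0]["position"]
    print(imaging.camera_params(c).keys())
for n in N:
    o=[(c,pts[c,n]) for c in ["scene","side"] if (c,n) in pts]
    for c,p in o: print(n,c,"onz",onz(c,p,.007 if 'mug' in n else .0845).round(3))
    if len(o)==2: print(n,tri(o).round(4))
for c,i in zip("ab",ims): cv2.imwrite(f"pics/{c}.png",i[:,:,::-1])
s=ctrl.observe();print(s["tool_pos"],s["eef_rot"],s["time"],ctrl.hold_point_z)
E
```

```text
scene marker_blue_mid [(array([251.1, 196.9]), 0.85)]
scene marker_red_mid [(array([229.7, 210.2]), 0.65)]
scene marker_green_mid [(array([269.4, 182.5]), 0.57)]
scene mug_floor [(array([329. , 257.3]), 0.72)]
dict_keys(['mtx', 'camera_from_world'])
side marker_blue_mid [(array([326.9, 203.1]), 0.78)]
side marker_red_mid [(array([321.7, 190.4]), 0.75), (array([334.3, 218.8]), 0.51)]
side marker_green_mid [(array([335.1, 220.4]), 0.69)]
side mug_floor []
dict_keys(['mtx', 'camera_from_world'])
marker_blue_mid scene onz [0.577 0.288 0.085]
marker_blue_mid side onz [0.576 0.293 0.085]
marker_blue_mid [0.5754 0.2895 0.0863]
marker_red_mid scene onz [0.581 0.344 0.085]
marker_red_mid side onz [0.573 0.345 0.085]
marker_red_mid [0.5758 0.3465 0.086 ]
marker_green_mid scene onz [0.581 0.228 0.085]
marker_green_mid side onz [0.58  0.231 0.085]
marker_green_mid [0.5802 0.229  0.0852]
mug_floor scene onz [0.399 0.26  0.007]
[ 0.23674882 -0.46857333  0.22669914] [ 9.72770565e-01  2.31770204e-01  5.29586851e-06 -1.25525606e-05] 0.5 0.0188
```

View pics/a.png

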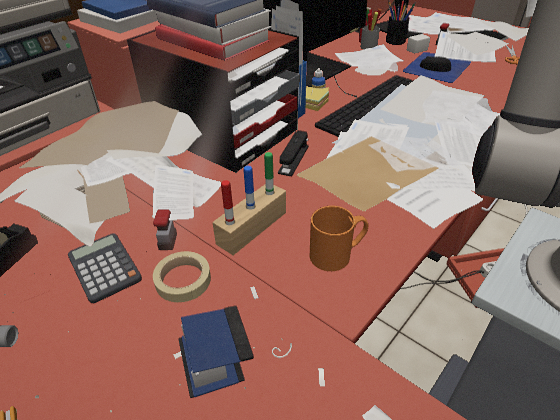

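View pics/b.png

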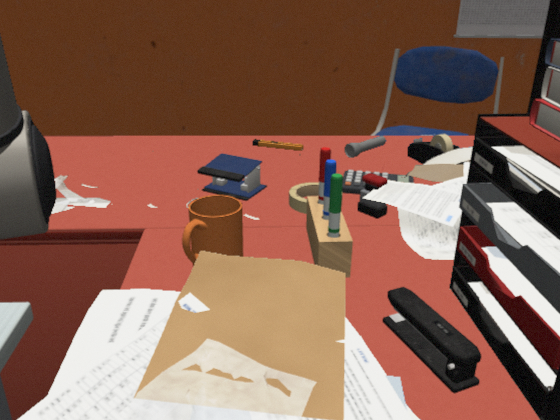

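The stand row runs along y, with blue in the middle at about (0.576, 0.290). The mug is at about (0.40, 0.26). In the scene view the blue marker is at pixel (251,197) and the mug at (329,257), and the side view agrees. I'll approach now with the fingers turned to close along x.

Call:
jog_arm --increments '[17,37,3,3.25,0,17,37,3,3.25,0,17,37,3,3.25,0,17,37,3,3.25,0,17,37,3,3.25,0]'

```text
time: 0.92
tool_pos: [0.3221, -0.2819, 0.242]
eef_rot: [0.93, 0.368, 0.0, 0.0]
contact_force: [1.7, -0.5, -0.9]
grip_width: 1.001
grip_force: 0.0
```

Call:
jog_arm --increments '[17,37,3,3.25,0,17,37,3,3.25,0,17,37,3,3.25,0,17,37,3,3.25,0,17,37,3,3.25,0]'

```text
time: 1.33
tool_pos: [0.4072, -0.0967, 0.2572]
eef_rot: [0.868, 0.496, 0.0, 0.0]
contact_force: [0.5, -0.8, 0.2]
grip_width: 1.001
grip_force: 0.0
```

Call:
jog_arm --increments '[17,37,3,3.25,0,17,37,3,3.25,0,17,37,3,3.25,0,17,37,3,3.25,0,17,37,3,3.25,0]'

```text
time: 1.75
tool_pos: [0.4922, 0.0886, 0.2721]
eef_rot: [0.789, 0.614, 0.0, 0.0]
contact_force: [1.1, -0.3, -0.3]
grip_width: 0.996
grip_force: 0.0
```

Call:
jog_arm --increments '[17,36,3,3.25,0,17,36,3,3.25,0,17,36,3,3.25,0,0,0,0,3.25,0,0,0,0,3.25,0]'

```text
time: 2.17
tool_pos: [0.5431, 0.1967, 0.2799]
eef_rot: [0.694, 0.72, -0.0, -0.0]
contact_force: [0.7, -0.3, -0.6]
grip_width: 1.002
grip_force: 0.0
```

```bash
python3 - <<'E'
from h import *
im=imaging.snapshot("wrist");cv2.imwrite("pics/w1.png",im[:,:,::-1])
s=ctrl.observe();print(s["tool_pos"],s["eef_rot"],s["time"])
for n in N:
    r=models.spot_point("wrist",n)
    for a in r[:2]: print(n,np.round(a["position"],1),round(a["confidence"],2),onz("wrist",a["position"],.007 if 'mug' in n else .0845).round(4))
    if 'marker' in n: print(proj("wrist",[.576,.29,.157]))
# mug via silhouettes in 3 cams
imaging.snapshot("scene");imaging.snapshot("side")
for c in ["wrist","scene","side"]:
    for a in models.trace(c,"mug_floor")[:1]: print(c,a["box"],a["confidence"])
E
```

```text
[0.54280069 0.19570864 0.28005368] [ 6.92896252e-01  7.21037165e-01 -3.90515645e-04 -1.94407701e-04] 2.2167
marker_blue_mid [320.2  80.2] 0.57 [0.5807 0.2872 0.0845]
[325.82562234  69.9428355 ]
marker_red_mid [325.    4.1] 0.58 [0.5812 0.3487 0.0845]
[325.44340571  69.130192  ]
marker_green_mid [315.  145.1] 0.87 [0.5799 0.228  0.0845]
marker_green_mid [322.2  78.9] 0.61 [0.5829 0.2875 0.0845]
[325.25570964  68.65085074]
mug_floor [150.4 108.4] 0.97 [0.401  0.2551 0.007 ]
wrist [73.0, 60.6, 115.7, 114.4] 0.59
scene [309.2, 207.1, 57.4, 63.2] 0.72
side [184.0, 195.0, 59.3, 67.0] 0.86
```

View pics/w1.png

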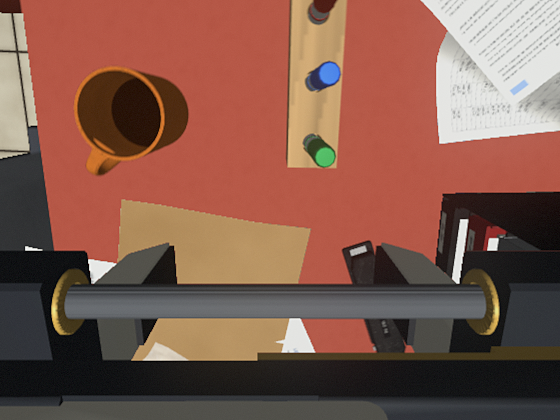

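The wrist view shows the blue cap's top at about (328,73), green at (322,157), and the mug's rim circle centred near (120,113) with the handle at lower left.

```bash
python3 - <<'E'
from h import *
print(onz("wrist",(328,73),.157),onz("wrist",(322,157),.157),"rim",onz("wrist",(120,113),.101))
for c in ["scene","side"]: print(c,proj(c,[.401,.256,.101]),proj(c,[.401,.256,.007]))
E
```

```text
[0.57826873 0.28700121 0.157     ] [0.57784918 0.22666436 0.157     ] rim [0.40439852 0.25243577 0.101     ]
scene [332.9058454  220.18024076] [329.55755453 255.71408354]
side [214.47445571 204.30198002] [216.96176869 258.74687263]
```

Call:
jog_arm --increments '[12,30,0,0,0,12,30,0,0,0,11,31,0,0,0,0,0,-25,0,0,0,0,-25,0,0]'

```text
time: 3.08
tool_pos: [0.5788, 0.2874, 0.2312]
eef_rot: [0.695, 0.719, 0.002, 0.001]
contact_force: [0.1, -0.8, -0.1]
grip_width: 0.998
grip_force: 0.0
```

Call:
jog_arm --increments '[0,0,-25,0,0,0,0,-20,0,0,0,0,0,0,0]'

```text
time: 3.33
tool_pos: [0.5755, 0.2845, 0.1809]
eef_rot: [0.696, 0.718, -0.004, -0.002]
contact_force: [-0.6, -1.0, -1.5]
grip_width: 0.996
grip_force: 0.0
```

```bash
python3 - <<'E'
from h import *
im=imaging.snapshot("wrist");cv2.imwrite("pics/w2.png",im[:,:,::-1])
s=ctrl.observe();print(s["tool_pos"],s["time"])
print("tcp",proj("wrist",s["tool_pos"]),"cap",proj("wrist",[.578,.287,.157]))
E
```

```text
[0.57667322 0.28483983 0.18369015] 3.3833
tcp [274.60019955 263.13145735] cap [277.48833283 238.37228137]
```

View pics/w2.png

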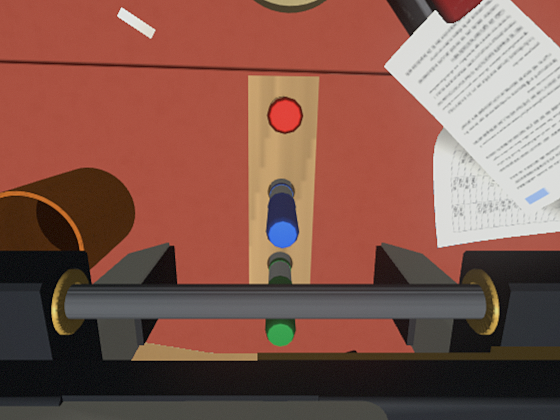

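The cap top is at (283,234) against a prediction of (277,238), so it is about 2 mm off and lies between the fingers. I'll descend and grip.

Call:
jog_arm --increments '[1,2,-25,0,0,1,1,-25,0,0,0,0,-13,0,0,0,0,0,0,0.5,0,0,0,0,0.9]' --newtons 20

```text
time: 3.8
tool_pos: [0.5805, 0.2885, 0.1242]
eef_rot: [0.696, 0.718, 0.001, 0.0]
contact_force: [0.3, -0.4, 0.7]
grip_width: 0.902
grip_force: 0.0
```

Call:
jog_arm --increments '[0,0,0,0,1,0,0,0,0,1,0,0,0,0,1,0,0,0,0,1,0,0,0,0,1]'

```text
time: 4.22
tool_pos: [0.58, 0.2885, 0.1234]
eef_rot: [0.696, 0.718, 0.0, 0.0]
contact_force: [-0.0, 0.3, -0.4]
grip_width: 0.542
grip_force: 0.0
```

Call:
jog_arm --increments '[0,0,-5,0,1,0,0,0,0,1,0,0,0,0,1,0,0,0,0,1,0,0,0,0,1]'

```text
time: 4.63
tool_pos: [0.5798, 0.2884, 0.1177]
eef_rot: [0.696, 0.718, -0.0, 0.0]
contact_force: [-0.1, 0.1, -1.4]
grip_width: 0.189
grip_force: 20.0
```

Call:
jog_arm --increments '[0,0,0,0,1,0,0,0,0,1,0,0,0,0,1,0,0,0,0,1]'

```text
time: 4.97
tool_pos: [0.5798, 0.2884, 0.1178]
eef_rot: [0.696, 0.718, 0.0, 0.0]
contact_force: [-0.3, -0.3, -0.4]
grip_width: 0.192
grip_force: 20.0
```

Call:
jog_arm --increments '[0,0,10,0,1,0,0,20,0,1,0,0,25,0,1,0,0,25,0,1,0,0,25,0,1]'

```text
time: 5.38
tool_pos: [0.5797, 0.2884, 0.2247]
eef_rot: [0.696, 0.718, 0.0, 0.0]
contact_force: [0.8, 0.7, -0.5]
grip_width: 0.194
grip_force: 20.0
```

Call:
jog_arm --increments '[0,0,25,0,1,0,0,15,0,1,-20,-4,0,0,1,-25,-5,0,0,1,-25,-5,0,0,1]'

```text
time: 5.8
tool_pos: [0.5091, 0.2741, 0.2635]
eef_rot: [0.696, 0.718, 0.001, 0.0]
contact_force: [-0.3, 0.2, -0.8]
grip_width: 0.194
grip_force: 20.0
```

Call:
jog_arm --increments '[-25,-5,0,0,1,-20,-4,0,0,1,0,0,0,0,1,0,0,0,0,1]'

```text
time: 6.13
tool_pos: [0.4644, 0.2655, 0.2642]
eef_rot: [0.696, 0.718, 0.001, 0.0]
contact_force: [0.7, 0.1, 0.1]
grip_width: 0.192
grip_force: 20.0
```

```bash
python3 - <<'E'
from h import *
ims=[]
s=ctrl.observe();print(s["tool_pos"],s["time"],s["grip_width"])
for c in ["wrist","scene","side"]:
    ims.append(imaging.snapshot(c))
    for n in [N[0],N[3]]:
        for a in models.spot_point(c,n)[:1]: print(c,n,np.round(a["position"],1),round(a["confidence"],2),onz(c,a["position"],.007).round(3))
t=s["tool_pos"]
print([proj(c,[t[0],t[1],t[2]-.034]).round() for c in["wrist","scene","side"]])
cv2.imwrite("pics/m.png",np.vstack([np.hstack([ims[1][100:320,180:440],ims[2][100:320,130:390]]),])[:,:,::-1])
cv2.imwrite("pics/w3.png",ims[0][:,:,::-1])
E
```

```text
[0.46439775 0.26549162 0.26420015] 6.1333 0.19226192623151983
wrist marker_blue_mid [278.1 237.9] 0.82 [0.473 0.183 0.007]
wrist mug_floor [409.3  89.2] 0.15 [0.607 0.355 0.007]
scene marker_blue_mid [302.  148.6] 0.75 [ 0.682 -0.014  0.007]
scene mug_floor [328.3 253. ] 0.6 [0.407 0.252 0.007]
side marker_blue_mid [255.9 118.5] 0.77 [0.464 1.078 0.007]
[array([273., 238.]), array([304., 150.]), array([256., 118.])]
```

View pics/m.png

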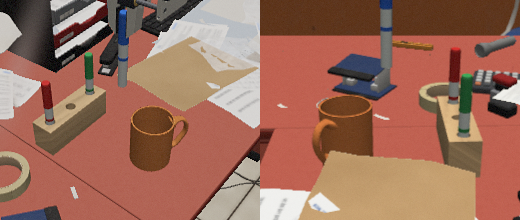

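View pics/w3.png

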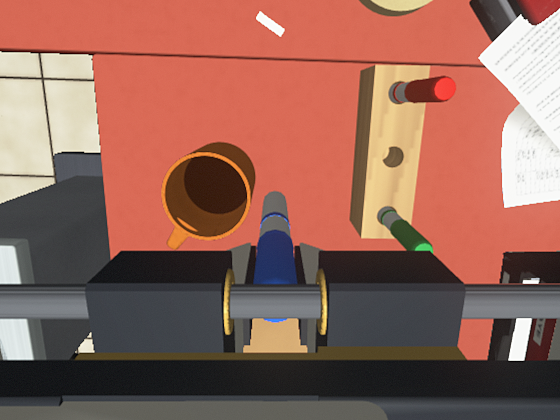

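The marker hangs straight in the grip. The wrist view shows the mug's rim circle centred at about (207,196) and the foot near (274,200).

```bash
python3 - <<'E'
from h import *
print(onz("wrist",(207,196),.101),onz("wrist",(275,198),.159))
# rim ellipse, side view crop: centre ~ (345+130-260, 106+100)
print(onz("side",(215,206),.101),onz("scene",(151+180,118+100),.101))
E
```

```text
[0.40526971 0.25509772 0.101     ] [0.4651144  0.26996381 0.159     ]
[0.40219117 0.24984166 0.101     ] [0.40712926 0.25332609 0.101     ]
```

Call:
jog_arm --increments '[-20,-4,0,0,1,-20,-4,0,0,1,-20,-5,0,0,1,0,0,0,0,1,0,0,-20,0,1]'

```text
time: 7.0
tool_pos: [0.4062, 0.2532, 0.246]
eef_rot: [0.696, 0.718, 0.004, 0.002]
contact_force: [0.7, 0.9, -0.9]
grip_width: 0.189
grip_force: 20.0
```

Call:
jog_arm --increments '[0,0,-20,0,1,0,0,-20,0,1,0,0,-15,0,1,0,0,0,0,1,0,0,0,0,1]'

```text
time: 7.42
tool_pos: [0.405, 0.2524, 0.1875]
eef_rot: [0.696, 0.718, -0.001, -0.0]
contact_force: [0.1, 0.5, -0.6]
grip_width: 0.192
grip_force: 20.0
```

```bash
python3 - <<'E'
from h import *
s=ctrl.observe();print(s["tool_pos"],s["time"],s["contact_force"])
im=[imaging.snapshot(c) for c in("scene","side")]
cv2.imwrite("pics/m2.png",np.hstack([cv2.resize(i,None,fx=2,fy=2) for i in(im[0][100:300,250:420],im[1][100:300,130:300])])[:,:,::-1])
E
```

```text
[0.40496985 0.25239076 0.18750756] 7.4167 [ 0.12005006  0.49671575 -0.63523656]
```

View pics/m2.png

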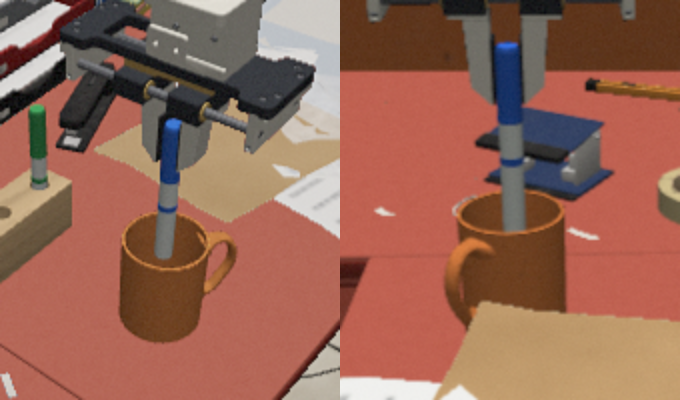

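In both views the foot is inside the mug and close to centred, so I'll lower it the rest of the way.

Call:
jog_arm --increments '[0,0,-15,0,1,0,0,-15,0,1,0,0,-15,0,1,0,0,-12,0,1,0,0,-6,0,1]'

```text
time: 7.93
tool_pos: [0.405, 0.2525, 0.1246]
eef_rot: [0.696, 0.718, 0.0, 0.0]
contact_force: [-0.2, 0.8, -0.5]
grip_width: 0.194
grip_force: 20.0
```

Call:
jog_arm --increments '[0,0,-4,0,1,0,0,0,0,1,0,0,0,0,1,0,0,0,0,1]'

```text
time: 8.27
tool_pos: [0.4053, 0.2527, 0.1216]
eef_rot: [0.696, 0.718, 0.001, 0.0]
contact_force: [-0.8, -1.1, -0.4]
grip_width: 0.193
grip_force: 20.0
```

Call:
jog_arm --increments '[0,0,0,0,0.5,0,0,0,0,0.2,0,0,0,0,0,0,0,0,0,0,0,0,0,0,0]'

```text
time: 8.68
tool_pos: [0.4048, 0.2524, 0.1208]
eef_rot: [0.696, 0.718, 0.0, 0.0]
contact_force: [0.8, 0.8, -0.1]
grip_width: 0.505
grip_force: 0.0
```

Call:
jog_arm --increments '[0,0,0,0,0,0,0,0,0,0,0,0,0,0,0,0,0,0,0,0,0,0,0,0,0]'

```text
time: 9.1
tool_pos: [0.4048, 0.2524, 0.1207]
eef_rot: [0.696, 0.718, 0.0, 0.0]
contact_force: [-0.2, -0.4, -0.1]
grip_width: 0.87
grip_force: 0.0
```

Call:
jog_arm --increments '[0,0,10,0,0,0,0,20,0,0,0,0,25,0,0,0,0,30,0,0,0,0,30,0,0]'

```text
time: 9.52
tool_pos: [0.4043, 0.2522, 0.2367]
eef_rot: [0.696, 0.718, -0.001, -0.0]
contact_force: [0.5, 0.7, -0.8]
grip_width: 0.998
grip_force: 0.0
```

Call:
jog_arm --increments '[0,0,10,0,0,0,0,0,0,0,0,0,0,0,0,0,0,0,0,0,0,0,0,0,0]'

```text
time: 9.93
tool_pos: [0.4041, 0.2521, 0.2442]
eef_rot: [0.696, 0.718, -0.001, -0.001]
contact_force: [-0.1, -0.9, 0.0]
grip_width: 0.998
grip_force: 0.0
```

```bash
python3 - <<'E'
from h import *
s=ctrl.observe();print(s["tool_pos"],s["time"],s["contact_force"])
im=[imaging.snapshot(c) for c in("scene","side")]
r=[(c,models.spot_point(c,N[0])[0]["position"]) for c in("scene","side")];print(tri(r))
cv2.imwrite("pics/m3.png",np.hstack([cv2.resize(i,None,fx=2,fy=2) for i in(im[0][100:300,210:400],im[1][100:300,170:360])])[:,:,::-1])
E
```

```text
[0.40406903 0.25208495 0.24423039] 9.9333 [-0.07729012 -0.86202312  0.03616444]
[0.40608389 0.24814888 0.08205321]
```

View pics/m3.png

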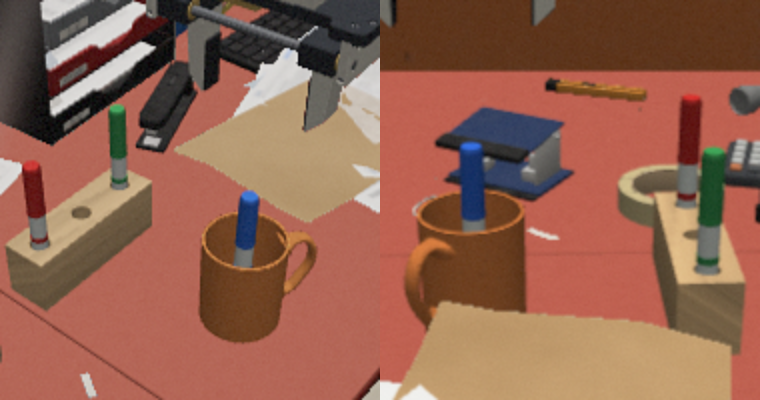

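The blue marker stands nearly upright in the mug, the red and green markers are still in their wells, and the gripper is clear of everything.

```bash
python3 -c "
from workcell import job_done
print(job_done())"
```

```text
the job is handed in; nothing more can be done
None
```

The blue marker is standing cap-up in the orange mug, lowered in and released about 8 mm above the mug's floor; in the last pictures the red and green markers were still in their wells and the mug upright in place, and the job was handed in at about 10 s (no verdict was returned).

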